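# Centre a cookie press's rod in its free play and lock it

## Task

Lock the cookie press's plunger rod so that the press can be put away: rock the rod gently by its knob, first in towards the barrel and then out, to feel where its free play ends each way, set it in the middle of that play and let go, then press the button on top fully home so that its bolt drops into the rod. Do not force the rod against its ends or the bolt onto the rod, and leave the plate, caddy, spatula and loose disc alone.

Things in the scene. Friction and masses are not known exactly. Their poses are not given: they have to be found in the camera images.
- press: Aluminium cookie press lying level in a wooden rest fixed to the countertop. Origin: on the countertop, below the joint of barrel and head. Long axis = this frame's y, 52 mm up: barrel (dia 54 mm) y 0 to -142 mm, screw ring (dia 62) to -166, head (dia 60) 0 to +58, with finger wings at y 46 reaching 70 mm sideways. Only rod with knob, and button, move.
- rod_bush (a point): Mouth of the steel bush (dia 22 mm) where the rod leaves the press, at y +65 mm of the press, on its axis. Bare rod, dia 10 mm, runs from here to the knob. Free sliding takes about 1.5 N; the rod stays where left. Inside, a rubber buffer ends the free play each way, pushing back about 3.5 N per mm, both alike: 2 to 6 N shows an end well, over 18 N is too hard.
- knob_center (a point): Centre of the rod's knob: aluminium cylinder, dia 26 mm, 32 long, along the press's y, 52 mm up, 130 to 160 mm along y from the press's origin, free all round. Slides with the rod: -y in, +y out. Free play 12 to 21 mm in all; its size and middle are unknown and cannot be read from positions (the knob is clamped at a different place on the rod each time).
- button_top (a point): Middle of the button's top face: aluminium cap, dia 25 mm, 8 thick, on a steel stem over a square housing (36 mm, top 99 mm above the countertop) on the head, at press y +29 mm, on its centre line. Button up: top face 121 mm above the countertop. Pressed straight down.
- button (a joint): Travel of button and hidden bolt, m: 0 up, 0.010 fully home. No spring: about 2 N moves it, it stays where left. The bolt (dia 6 mm, round nose) goes home only into the rod's groove (9 mm wide), which is under it when the rod is in the middle of its free play, within about 2 mm; else it stops on the rod at 1.5 mm travel. Over 15 N of bolt on rod is too hard.
- plate: White melamine plate, diameter 170 mm, 18 mm high, loose, origin under its centre; a bystander.
- caddy: Orange plastic caddy, 125 x 95 mm, 79 mm high, sliding door in its top half open over some discs, loose, origin under its centre; a bystander.
- spatula: Hard silicone spatula, 250 mm long, lying flat along its own y, loose, origin near its middle; a bystander.
- disc: Loose steel cookie disc, diameter 48 mm, 3 mm thick, lying flat, origin under its centre; a bystander.

How it is judged:
On the way, in this order (a step that is already met when the one before it is completed fails the run):
1. the rod has been pushed in, gently, until its inner buffer resists (contact force between rod_shoulder and inner_buffer above 1 N), for 0.05 s.
2. the rod has then been drawn out until its outer buffer resists (contact force between rod_shoulder and outer_buffer above 1 N), for 0.05 s.
At the end, for the whole second after the job is handed in: The button is home, at most 2 mm short of its 10 mm travel and at rest, so that its bolt is in the rod's groove; rod and button are let go; plate, caddy, spatula and loose disc are within 20 mm of where they were (value of joint button above 0.008 m and velocity of joint button below 0.005 m/s and distance of each of plate, caddy, spatula, disc from where it was at the start of the episode below 0.02 m); the robot touches nothing.
It fails at once if the rod is forced against an end of its free play (over 18 N) (contact force between rod_shoulder and inner_buffer above 18 N or contact force between rod_shoulder and outer_buffer above 18 N).
It fails at once if the bolt is forced onto the rod (over 15 N) (contact force between any of rod_land_in, rod_land_out and bolt above 15 N).
It fails at once if plate, caddy, spatula or loose disc is shifted by more than 20 mm (distance of any of plate, caddy, spatula, disc from where it was at the start of the episode above 0.02 m).
It also fails if it takes over 43 s, if anything falls off the work surface, if the arm or the gripper's body presses on something with over 40 N, if the wrist force passes 120 N, or if a joint passes its speed limit or range.

## Robot

A 6-joint arm with a two-finger parallel gripper is mounted at the origin on the work surface. World frame = base frame: x ahead of the robot, y to its left, z up, the work surface at z = 0. Lengths are in m, angles in rad, forces in N, time in s.
With the tool pointing down it reaches from about 0.275 to 0.85 m from the base axis. Payload 19 kg.
Tool frame: the origin (TCP) lies at the very end of the fingers, on their centre line; the grasp point (between the pads) lies behind it (manip.pinch_z is the z of the grasp point in the tool frame, in m); z points along the fingers, y is the direction in which the jaws open and shut (so a half turn about z gives the same grasp; the last joint's range is limited). The gripper opens to 85 mm and grips with 20 to 120 N. Pads are 22 mm wide; open, the fingers measure 114 mm over their backs; the gripper's body (76 mm by 85 mm) begins 54 mm behind the grasp point. The pads swing forward as they close: fully open they stand 13 mm farther back than shut.
Start: joints at [1.114, 0.15, 1.437, -0, 1.554, -0.134], TCP at [0.182, 0.545, 0.231] pointing down, gripper open.
Joint ranges: [-2.8, 2.8], [-0.68, 2.1], [0.12, 2.68], [-1.39, 4.53], [0.16, 2.79], [-2.81, 2.81]. Speed limits (rad/s): [1.89, 1.89, 2.22, 3.01, 3.01, 3.01].

## Interface

Orientations are given as a unit quaternion [x, y, z, w].
In Python, from plant import manip, planner, grab_frame gives the robot as it stands. The module is installed in compiled form; this text tells all that it offers. Calls block until the motion is done:
- manip.reach(position, orientation): joint-space move of the TCP to a pose.
- manip.movel(position, max_speed=0.15, rot=None): straight line of the TCP; rot=None keeps the orientation; max_speed is the mean speed in m/s.
- manip.goto_joints(angles): joint-space move.
- manip.grip(opening): opening from 0.0 (shut) to 1.0 (fully open); the grip force is fixed at half the most; returns when the fingers have stopped.
- manip.hold(seconds).
- planner.ik(position, orientation): joint angles nearest the present ones, or None.
- manip.sense(): the state.
- grab_frame(name): name is "scene" or "top"; returns a dict with "img" (400x640x3 uint8, red, green, blue), "depth" (400x640 float32, m along the optical axis (not along the pixel's ray), 0 where there is no reading), "fx", "fy", "cx", "cy" (pixels), "dist_coeffs" ([k1, k2, p1, p2, k3] as OpenCV has them; the pictures are not rectified), "R" (3x3) and "t" (3): a world point X has camera coordinates R X + t. Camera axes: x right, y down, z forward; pixel columns grow to the right and rows downward; lengths in m; the calibration is good to about 2 mm. A picture is of the moment at which its call begins.
A pose or a line that the arm cannot do raises manip.Unreachable and nothing moves.
- manip.hand_in(): hands the job in, once; it reports no verdict.
The state is a dict: "time": time; "qpos": joint angles; "qd": joint speeds; "effort": joint torques, N m; "eef_pos": TCP position; "tcp_rot": TCP orientation; "contact_force": force on the tool from outside, world axes, zero at the start; "wrist_torque": the same for the moment, N m; "opening": opening from 0.0 (shut) to 1.0 (fully open).
Only numpy, scipy, OpenCV 4.12 (cv2) and the standard library are available. Lean on these libraries where they do the work, as an engineer would, in place of code of your own. Each camera call takes 0.05 s, during which the arm holds its last target. There are 200 camera calls.

## Working session

There is one attempt and no reset: what is moved stays moved. The work goes in short steps, each a Python script; the robot and the scene stay as the last script left them, time stands still between calls to the robot, and variables do not carry over. Pictures are saved under pics/ and viewed, about 8 in all and at most 12, crops included, and the job is handed in when it is done.

```bash
mkdir -p pics; cat > h.py <<'E'
import numpy as np, cv2
from plant import manip, planner, grab_frame
def save(f,name): cv2.imwrite(name,f["img"][:,:,::-1])
def pix2w(f,u,v,d=None,z=None):
    K=np.array([[f["fx"],0,f["cx"]],[0,f["fy"],f["cy"]],[0,0,1]])
    n=cv2.undistortPoints(np.array([[[u,v]]],float),K,np.array(f["dist_coeffs"],float))[0,0]
    r=np.array([n[0],n[1],1.]);R=np.array(f["R"]);t=np.array(f["t"])
    if z is None: return R.T@(r*d-t)
    c=-R.T@t; w=R.T@r; return c+w*(z-c[2])/w[2]
def cloud(f):
    K=np.array([[f["fx"],0,f["cx"]],[0,f["fy"],f["cy"]],[0,0,1]])
    v,u=np.mgrid[0:400,0:640]; p=np.stack([u,v],-1).reshape(-1,1,2).astype(float)
    n=cv2.undistortPoints(p,K,np.array(f["dist_coeffs"],float))[:,0]
    d=f["depth"].reshape(-1,1); P=np.hstack([n*d,d])-np.array(f["t"])
    W=P@np.array(f["R"]); W[d[:,0]==0]=np.nan; return W.reshape(400,640,3)
E
python3 - <<'E'
from h import *
for n in("scene","top"):
    f=grab_frame(n); save(f,f"pics/{n}0.png"); print(n,f["fx"],np.array(f["R"]).round(2).tolist(),np.array(f["t"]).round(2))
s=manip.sense();print(s["time"],s["tcp_rot"],s["contact_force"],manip.pinch_z)
E
```

```text
scene 504.6779350377997 [[0.82, 0.57, -0.01], [0.3, -0.44, -0.85], [-0.49, 0.69, -0.53]] [-0.47 -0.08  1.3 ]
top 402.8791714098785 [[-0.01, -1.0, 0.01], [-0.98, 0.01, -0.19], [0.19, -0.01, -0.98]] [-0.03  0.58  0.81]
0.1 [ 1.60702337e-01  9.87002770e-01 -5.16866040e-04 -1.57334280e-04] [ 0.21811587 -0.03591021 -0.48730675] -0.0187
```

View pics/top0.png

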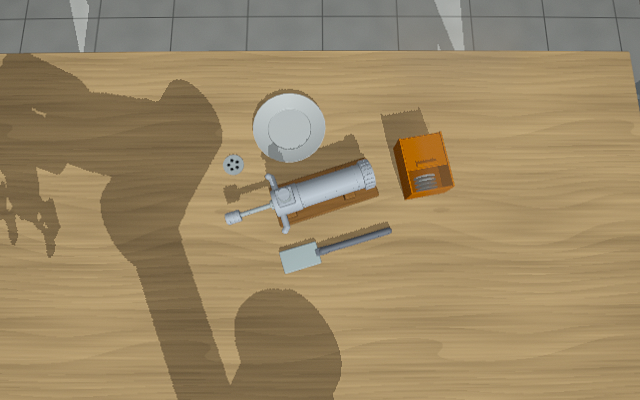

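View pics/scene0.png

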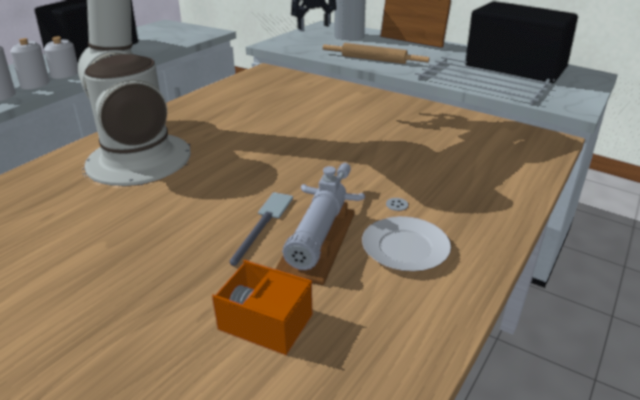

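The top view shows the knob near (234,217), the button housing near (285,195) and the ring end near (368,174). The disc is at (233,165), the spatula head near (300,257), and the arm is out of the way. Next I measure these points using depth.

```bash
python3 - <<'E'
from h import *
f=grab_frame("top"); W=cloud(f); np.save("W.npy",W)
m=lambda a,b,c,d,lo,hi:(lambda P:P[(P[:,2]>lo)&(P[:,2]<hi)])(W[b:d,a:c].reshape(-1,3))
k=m(222,207,243,226,.045,.08); print("knob",len(k),k.mean(0),k.min(0),k.max(0))
b=m(270,180,300,212,.112,.13); print("btn",len(b),np.median(b,0),b.min(0),b.max(0))
h=m(265,175,300,212,.094,.104); print("hous",len(h),h.mean(0),h.min(0),h.max(0))
ba=m(300,160,360,200,.07,.095)
c=ba.mean(0); 
# ridge: top points of barrel
top=ba[ba[:,2]>np.percentile(ba[:,2],70)]
for q in(top,):
    c=q[:,:2].mean(0);u=np.linalg.svd(q[:,:2]-c)[2][0];print("barrel",c,u,np.degrees(np.arctan2(u[1],u[0])),q[:,2].max())
rod=m(243,200,268,216,.045,.065);print("rod",len(rod),rod.mean(0))
print("disc",pix2w(f,233,165,z=.003),"spat",[pix2w(f,*p,z=.01).round(3) for p in((280,250),(286,273),(316,243),(390,230))])
fi=cv2.resize(f["img"][140:280,210:390],None,fx=4,fy=4,interpolation=cv2.INTER_CUBIC);cv2.imwrite("pics/crop1.png",fi[:,:,::-1])
E
```

```text
knob 205 [0.523987   0.1660194  0.06015875] [0.50958483 0.14818462 0.04879264] [0.54022356 0.18583453 0.06716745]
btn 119 [0.56129949 0.05467183 0.1200079 ] [0.54945953 0.04280616 0.1148939 ] [0.5723387  0.06505953 0.12307659]
hous 167 [0.55827112 0.05318736 0.09802767] [0.54154652 0.03483703 0.09417447] [0.58125908 0.07392675 0.1035466 ]
barrel [ 0.59155503 -0.03864611] [ 0.33357295 -0.94272429] -70.51421694897344 0.08161424336628532
rod 120 [0.5395457  0.12112447 0.05484482]
disc [0.65280528 0.18397078 0.003     ] spat [array([0.457, 0.071, 0.01 ]), array([0.407, 0.057, 0.01 ]), array([ 0.472, -0.008,  0.01 ]), array([ 0.499, -0.174,  0.01 ])]
```

View pics/crop1.png

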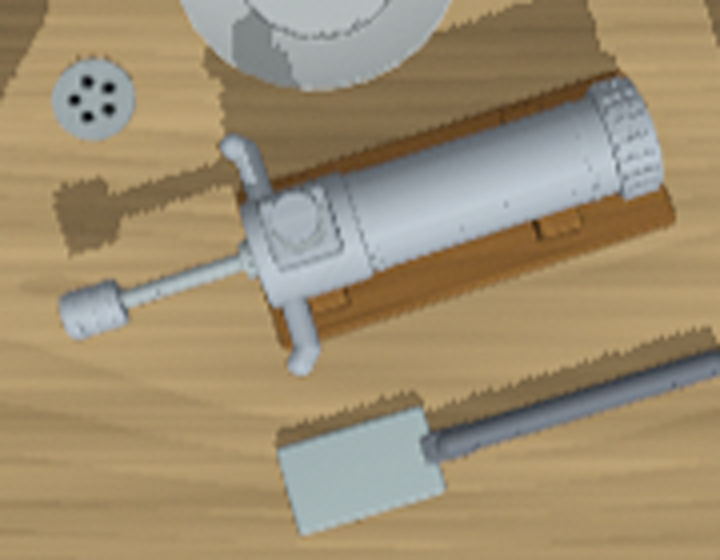

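The knob measures about 117 mm from the button, so press y is about 146, and the heights match what was given. The axis bearing is about 108.3°. Next I go above the knob, descend and grip.

```bash
cat >> h.py <<'E'
from scipy.spatial.transform import Rotation as Ro
th=np.radians(108.3); A=np.array([np.cos(th),np.sin(th),0]); L=np.array([A[1],-A[0],0])
def q(s):
    x=s*A; z=np.array([0,0,-1.]); return Ro.from_matrix(np.c_[x,np.cross(z,x),z]).as_quat()
K0=np.array([.5244,.1662,0]); B0=np.array([.5613,.0545,0])
def F(n=4):
    v=[]
    for _ in range(n): manip.hold(.02); v.append(manip.sense()["contact_force"])
    f=np.mean(v,0); return np.array([f@A,f@L,f[2]])
E
python3 - <<'E'
from h import *
s=manip.sense(); p=K0+[0,0,.13]
c=[(np.abs(j-s["qpos"]).max(),sg) for sg in(1,-1) if (j:=planner.ik(p,q(sg))) is not None]; print(c)
sg=min(c)[1]; open("sg","w").write(str(sg))
manip.reach(p,q(sg)); print(manip.sense()["time"])
manip.movel(K0+[0,0,.0345],.12); f0=F(); print("free",f0); np.save("f0.npy",f0)
save(grab_frame("top"),"pics/t1.png"); save(grab_frame("scene"),"pics/s1.png")
manip.grip(0.0); s=manip.sense(); print(s["opening"],s["time"],s["eef_pos"],F()-f0)
a=cv2.imread("pics/t1.png")[120:260,190:350];b=cv2.imread("pics/s1.png")[110:250,270:430]
cv2.imwrite("pics/c1.png",np.vstack([cv2.resize(x,(640,560))[:, :] for x in(a,b)])[:, :] if 0 else np.hstack([cv2.resize(x,(400,350)) for x in(a,b)]))
E
```

```text
[(np.float64(0.9471320357250825), 1)]
2.0333
free [ 0.07989112  0.24186752 -0.12659343]
0.2838890802388687 3.7333 [0.52693386 0.16684265 0.03549786] [ 0.6720694  19.14678327 -3.72973918]
```

View pics/c1.png

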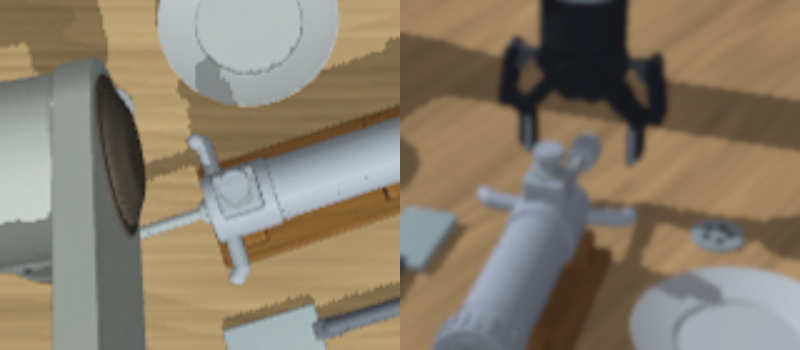

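Gripped (opening 0.284, about 24 mm). The 19 N side load shows the knob is about 2.7 mm off to the side, so I relieve that first and then probe inwards.

```bash
python3 - <<'E'
from h import *
f0=np.load("f0.npy"); T=K0+[0,0,.0345]
for i in range(3):
    f=F()-f0; print(i,f.round(2),manip.sense()["eef_pos"].round(4) if i==0 else "")
    if abs(f[1])<2 and abs(f[2])<2: break
    T=T+L*np.clip(f[1]*.00014,-.003,.003)+np.array([0,0,np.clip(f[2]*.00014,-.001,.001)]); manip.movel(T,.02)
print(manip.sense()["time"]); np.save("T.npy",T)
E
```

```text
0 [ 0.47 19.07 -4.14] [0.527  0.1669 0.0355]
1 [-0.34 -1.08 11.68] 
2 [-1.56  4.58  2.45] 
4.7833
```

```bash
cat >> h.py <<'E'
def probe(T,d,n,thr,step=.001):
    f0=np.load("f0.npy"); log=[]
    for i in range(n):
        T=T+d*step*A; manip.movel(T,.015); f=F(3)-f0; s=manip.sense()
        log.append([s["eef_pos"]@A*1e3,*f]); 
        if -d*f[0]>thr: break
    np.save("T.npy",T); print(np.round(log,2).tolist(),s["time"]); return T,log
E
python3 - <<'E'
from h import *
T=np.load("T.npy"); print(F()-np.load("f0.npy"))
T,l=probe(T,-1,6,5); print((T@A)*1e3)
E
```

```text
[-1.14713403  2.42987935  2.00067651]
[[-7.83, -0.21, 3.2, 1.93], [-8.92, -0.1, 3.15, 1.81], [-9.96, -0.27, 3.49, 1.84], [-10.95, -0.28, 3.16, 2.1], [-11.92, 0.28, 3.43, 2.1], [-12.79, 1.91, 3.28, 2.37]] 6.65
-12.863129525222696
```

```bash
python3 - <<'E'
from h import *
T,l=probe(np.load("T.npy"),-1,8,5); print((T@A)*1e3)
E
```

```text
[[-13.65, 4.08, 3.29, 2.67], [-14.42, 6.64, 3.36, 2.94]] 7.25
-14.863129525222687
```

The inner end shows clearly, with about 3 N/mm of slope starting near -12.3 mm. Now outwards.

```bash
python3 - <<'E'
from h import *
T=np.load("T.npy")+.011*A; manip.movel(T,.03); print(F()-np.load("f0.npy"),manip.sense()["eef_pos"]@A*1e3)
T,l=probe(T,1,16,5)
E
```

```text
[0.97673277 3.5601656  2.50488531] -3.802568752833805
[[-2.96, -0.56, 4.21, 1.76], [-1.85, 0.13, 4.15, 2.1], [-0.76, -0.14, 4.26, 2.52], [0.22, 0.24, 4.85, 2.45], [1.22, -0.07, 4.81, 2.62], [2.2, 0.22, 4.89, 2.11], [3.19, -0.33, 4.9, 2.56], [4.16, -0.16, 4.89, 2.1], [5.19, -0.21, 4.71, 1.81], [6.19, 0.37, 4.38, 2.28], [7.19, -0.3, 5.06, 2.63], [8.17, -0.2, 5.14, 2.12], [9.01, -1.78, 4.73, 1.97], [9.75, -4.11, 4.67, 2.4], [10.52, -6.19, 4.59, 1.75]] 12.3333
```

Equal-force pairs (1.9, 4.1 and 6.4 N) all put the middle at about -1.9 mm, with about 21 mm of play. I set the rod there, release it, and move over the button.

```bash
python3 - <<'E'
from h import *
f0=np.load("f0.npy"); T=np.load("T.npy")
T=T+A*(-.0019-T@A); manip.movel(T,.03)
for _ in range(2):
    e=-.0019-manip.sense()["eef_pos"]@A; T=T+A*e; manip.movel(T,.01)
print("set",manip.sense()["eef_pos"]@A*1e3,F()-f0)
Lo=(manip.sense()["eef_pos"]-K0)@L; print("lateral off",Lo)
manip.grip(1.0); print("rel",F()-f0,manip.sense()["eef_pos"]@A*1e3)
manip.movel(T*[1,1,0]+[0,0,.16],.15)
P=B0+.4*Lo*L; manip.movel(P+[0,0,.16],.15); manip.grip(0.0)
f=grab_frame("top"); W=cloud(f)
save(grab_frame("scene"),"pics/s2.png"); print(manip.sense()["time"],P)
x=cv2.imread("pics/s2.png")[100:240,260:430]; cv2.imwrite("pics/c2.png",cv2.resize(x,(680,560)))
E
```

```text
set -1.7663846629974445 [0.72717548 4.47425193 2.31284999]
lateral off 0.0031363997215547415
rel [0.35498707 0.15629103 0.26916986] -2.0597434947806517
16.9917 [0.56249111 0.05489392 0.        ]
```

View pics/c2.png

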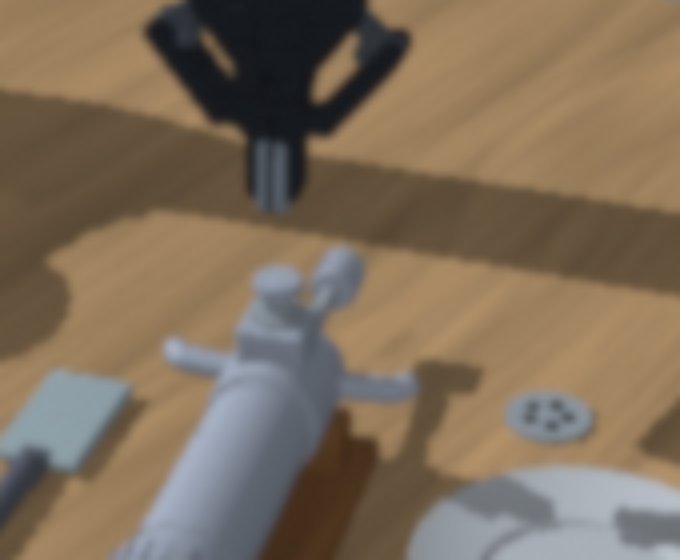

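The shut fingers hang straight above the button, tip at crop (270,205) and button at (277,278). The knob stayed put after release. Now I press in small steps with a force check.

```bash
python3 - <<'E'
from h import *
P=manip.sense()["eef_pos"].copy(); P=np.array([.56249,.05489,.125]); manip.movel(P,.1)
fz=F()[2]; log=[]; z=.125
while z>.1095:
    z-=.0004 if z>.1175 else .0006; P[2]=z; manip.movel(P,.03); f=F(1)[2]-fz
    e=manip.sense()["eef_pos"][2]*1e3; log.append((round(z*1e3,1),round(float(e),1),round(float(f),1)))
    if f>8 or manip.sense()["time"]>35: break
print(log,manip.sense()["time"])
E
```

```text
[(124.6, 125.0, 0.4), (124.2, 124.2, -0.1), (123.8, 123.8, -0.7), (123.4, 123.4, -0.4), (123.0, 123.0, -0.4), (122.6, 122.6, -0.3), (122.2, 122.2, -0.3), (121.8, 121.8, -0.4), (121.4, 121.4, 0.5), (121.0, 121.0, 0.3), (120.6, 120.6, 0.6), (120.2, 120.2, 1.0), (119.8, 119.8, 1.2), (119.4, 119.3, 0.5), (119.0, 118.9, 0.5), (118.6, 118.6, -0.3), (118.2, 118.2, 0.7), (117.8, 117.7, 0.7), (117.4, 117.4, 1.0), (116.8, 116.7, 0.8), (116.2, 116.1, -0.4), (115.6, 115.5, -0.7), (115.0, 115.0, 0.1), (114.4, 114.3, -0.4), (113.8, 113.7, 0.6), (113.2, 113.2, 0.3), (112.6, 112.6, -0.5), (112.0, 111.9, -0.9), (111.4, 111.3, -1.1), (110.8, 111.0, 4.7), (110.2, 111.0, 12.6)] 25.825
```

The button went straight past the 1.5 mm stop and met a hard end at z = 111.0 mm, its full 10 mm travel. I retreat and check.

```bash
python3 - <<'E'
from h import *
P=np.array([.56249,.05489,.18]); manip.movel(P,.12)
manip.movel(P+.13*A+[0,0,.05],.2)
f=grab_frame("top"); save(f,"pics/t3.png"); W=cloud(f); b=W[180:212,268:302].reshape(-1,3)
b=b[(b[:,2]>.105)&(b[:,2]<.13)&(np.linalg.norm(b[:,:2]-B0[:2],axis=1)<.011)]; print(len(b),np.median(b,0) if len(b) else "")
g=grab_frame("scene"); save(g,"pics/s3.png")
print(manip.sense()["time"],F())
a=cv2.imread("pics/s3.png")[130:300,200:470]; cv2.imwrite("pics/c3.png",cv2.resize(a,(800,504)))
E
```

```text
93 [0.56156286 0.05396769 0.10997954]
27.5083 [ 0.26372547 -0.01002502  0.23841028]
```

View pics/c3.png

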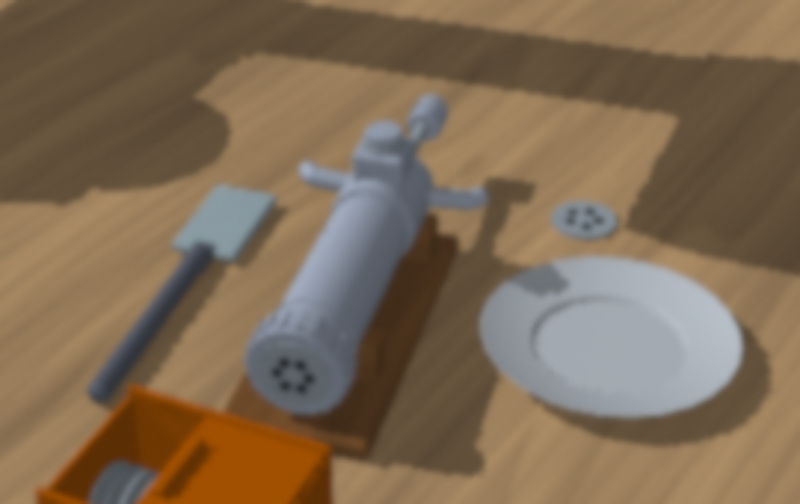

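The button now sits low on its housing at crop (383,135). Depth puts its top at 110 mm, where fully home is 111 mm. The bystanders are where they were and the arm is clear.

```bash
python3 -c "
from h import *
manip.hand_in()"
```

```text
the job is handed in; nothing more can be done
```

The press is locked and the job is handed in. No verdict is reported, so what follows is from my own checks.

- **Finding the play:** I gripped the knob and rocked it in until the inner buffer pushed back with 6.6 N. I then drew it out until the outer buffer pushed back with 6.2 N. Play came to about 21 mm, and equal-force pairs all put the middle within 0.1 mm of the same place.
- **Setting and pressing:** I set the rod there to about 0.15 mm, let go, and pressed the button with shut fingers. It passed the 1.5 mm depth where the bolt would stop on the rod with no rise in force. It met a hard end at 111.0 mm, the full 10 mm of travel, with a peak of 12.6 N.
- **Last checks:** Depth reads the button top at 110 mm, 1 mm below its 111 mm home height but within the camera error. Judged by eye, the plate, caddy, spatula and disc had not moved. The arm was clear with about zero force at 27.5 s.
- **Disagreement:** My camera estimate of the knob was about 3 mm off to the side. This gave a brief 19 N side load when I gripped it, which I mostly relieved before rocking the rod; about 3 to 5 N remained.

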